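Tag the tube mixer, then jack it up and hold it

TASK

The tube roller mixer is to be raised for a foot change: first take the metal warning tag out of its slot stand and hang it by its eye on the peg of the peg stand, and let go of it. Then set the bench jack on the bench with its saddle centred under the round pad of the mixer's marked lift lug, pump the handle once as a trial (fully down, then let it come all the way up again), and push it fully down a second time. Finish while still holding the handle down so that the jack alone carries the raised mixer; leave the other things on the bench where they are.

Things in the scene. Friction and masses are not known exactly. Their poses are not given: they have to be found in the camera images.
- tag_grip (a point): Centre of the grip bar at the top of the warning tag: bar 10 mm thick (along the tag's x), 40 mm wide (y), 24 mm tall (z). The tag is a flat upright aluminium plate 6 mm thick (x), 50 mm wide (y), 122 mm tall below the bar; its underside is 134 mm below this point. 0.05 to 0.1 kg. It starts upright in a 36 mm deep slot stand; draw it straight up. z is up, x the plate's normal.
- tag_eye (a point): Centre of the 26 mm round hole through the tag (hole axis along x), 49 mm straight below tag_grip, same axes.
- peg_mid (a point): Point on the axis, half-way along the peg of the peg stand (fixed). The peg is a plain steel rod 8 mm thick; its free tip is 28 mm from here towards this point's -x, 4 mm higher; its root on a 14 mm upright post lies 28 mm towards +x, 4 mm lower. Nothing stands higher than the peg. Peg about 165 mm above the bench; the stand's foot is 90 mm square.
- lift_pad (a point): Centre of the underside of the mixer's lift pad, 74 mm above the bench at rest: a steel disc 24 mm across, 10 mm deep, below a steel lug 44 mm wide, 12 mm thick. The lug sticks out of the white mixer's side wall, which is 32 mm from the pad centre towards this point's +y (level); it ends 22 mm from it towards -y. Its top (96 mm) is marked by a raised disc between two short ridges.
- mixer_base: The mixer's fixed rear foot rail; its origin lies on the bench straight below the lift pad, +y points into the mixer. The mixer is 270 mm wide (x), centred on the pad; from y = 32 to 300 mm it stands 22 to 135 mm high. Below the lug there is only bare bench.
- mixer (a joint): Tilt of the mixer about its fixed rear feet, rad: 0 at rest; grows as the pad side is lifted (the pad, 300 mm from the feet, rises 3 mm per 0.01 rad). The pad carries 8 to 15 N when lifted, and the mixer sinks back by its weight.
- jack_grip (a point): Where to grip the loose grey bench jack by its carry block, 85 mm above the jack's underside. The block is upright, 28 mm long (jack's x), 36 mm wide (jack's y), its top is 15 mm above this point. The jack's +x points to the saddle, -x to the handle. Its foot plate is 207 mm long, 64 mm wide, 14 mm thick, reaching 102 mm towards +x and 105 mm towards -x of this point. Mass about 0.75 kg.
- saddle_top (a point): Centre of the flat round top of the jack's saddle (rubber disc, 40 mm across), 85 mm from jack_grip along the jack's +x, 60 mm above the bench with the handle up. It rises 6 mm per 0.1 rad of handle, by 36 mm in all; it meets the pad (14 mm gap) at about 0.23 rad. Same axes as jack_grip.
- handle_pivot (a point): The handle's hinge on the jack: 24 mm from jack_grip towards the jack's -x, 62 mm above the jack's underside. Same axes as jack_grip. The handle swings about the jack's y axis.
- handle_paddle (a point): Centre of the top face of the paddle at the handle's end, the place to push: 44 mm long, 40 mm wide, 10 mm thick, 115 mm from the pivot along the handle and 5 mm above the line of the handle. With the handle up it is about 131 mm above the bench and the handle rises at 0.6 rad to the level; fully down the handle is level and the paddle's top is 67 mm above the bench.
- jack_handle (a joint): Handle angle, rad: 0 fully up, 0.6 fully down (stop). It springs back up when let go. Pushing at the paddle takes 2 to 4 N unloaded and about 7 to 11 N with the mixer on the saddle.
- tag: The warning tag; origin at the centre of its underside, axes as tag_grip.
- peg_stand: Fixed peg stand; origin on the bench under its 14 mm post, axes as peg_mid.
- saddle: The jack's sliding saddle; origin at bench level below saddle_top while the jack stands on the bench.
- jar: Bystander: specimen jar, 54 mm across, 65 mm tall, origin at its underside. Leave alone.
- pen: Bystander: marker lying on the bench, 120 mm long, 16 mm thick. Leave alone.
- tube_rack: Bystander: rack of capped tubes, 90 x 200 x 106 mm, origin at its underside. Leave alone.
- bottle: Bystander: bottle, 68 mm across, 150 mm tall, origin at its underside. Leave alone.
- tray_bin: Bystander: open divided bin 120 x 200 x 100 mm, origin at its underside. Leave alone.

How it is judged:
By the outcome, as a careful person would: the job done as asked, in the order asked, and still so for the second after the job is handed in, while the arm keeps its last pose, push and grip.
It also fails if it takes over 64 s, if anything falls off the work surface, if the arm or the gripper's body presses on something with over 40 N, if the wrist force passes 120 N, or if a joint passes its speed limit or range.

ROBOT

A 6-joint arm with a two-finger parallel gripper is mounted at the origin on the work surface. World frame = base frame: x ahead of the robot, y to its left, z up, the work surface at z = 0. Lengths are in m, angles in rad, forces in N, time in s.
With the tool pointing down it reaches from about 0.35 to 0.975 m from the base axis. Payload 4.9 kg.
Tool frame: the origin (TCP) lies midway between the tips of the shut fingers; the grasp point (between the pads) lies 19 mm behind it; z points along the fingers, y is the line along which they close (so a half turn about z gives the same grasp; the last joint's range is limited). The gripper opens to 85 mm and grips with 20 to 120 N. Pads are 22 mm wide; open, the fingers measure 114 mm over their backs; the gripper's body (76 mm by 85 mm) begins 54 mm behind the grasp point. The pads swing forward as they close: fully open they stand 13 mm farther back than shut.
Start: joints at [1.141, 0.053, 1.613, -0, 1.476, -0.119], TCP at [0.191, 0.595, 0.231] pointing down, gripper open.
Joint ranges: [-3.01, 3.01], [-1.01, 2.22], [0.06, 2.58], [-1.02, 4.17], [0.09, 2.62], [-3.14, 3.14]. Speed limits (rad/s): [2.57, 2.57, 3.14, 3.14, 3.14, 3.14].

INTERFACE

Orientations are given as a unit quaternion [w, x, y, z].
In Python, from plant import state, grab_frame, job_done, cut_out, place_of gives the robot as it stands.
- The arm moves only by the tool jog_arm, never from a script. Its argument "motion" is text: rows parted by semicolons, each of 7 numbers parted by spaces: the opening in per cent of the stroke, from 0 (shut) to 100 (fully open), then the shift along the tool's x, y, z as a fraction of full scale, then the turn, a rotation vector about the tool's x, y, z as a fraction of full scale. A call has exactly 5 rows; each row is the pose to reach, as a shift and turn from the pose commanded when the call began, along the tool's axes at that moment; what a row does not reach only later rows make up. Full scale, the value 1, is 50 cm for a shift and 1.5 rad for a turn. A row lasts 1/8 s, in which the tool goes at most 62.5 mm and 10.7 degrees, less where a joint would pass 70% of its speed; a pose out of reach is approached as far as the arm can. A call with a number of a shift or a turn outside -1 to 1 is refused whole. A call with a gripper value outside its range is refused whole. The fingers move at their own pace and stop on an object; the grip force is fixed at half the most. Time passes only in rows, so rows that repeat a pose let the fingers close, or fill a call up. It gives the time, the measured TCP pose, the force, the opening and the grip force at its end, in the units of the state.
- state(): the state, without advancing time (a new reading comes with each control period).
- grab_frame(name): name is "side" or "top" or "wrist"; returns a dict with "color" (384x512x3 uint8, red, green, blue), "range_z" (384x512 float32, m along the optical axis (not along the pixel's ray), 0 where there is no reading), "intrinsics" (3x3 intrinsics, pixels), "world_from_camera" (4x4, takes a point from camera to world coordinates). Camera axes: x right, y up, looking along -z (the intrinsics and any distortion apply to the point x, -y, -z); pixel columns grow to the right and rows downward; lengths in m; the calibration is good to about 2 mm. The wrist camera is an equidistant fisheye: a pixel r from the principal point sees the ray r / f radians off the axis. A picture is of the moment at which its call begins.
- job_done(): hands the job in; it is judged then, once.
Trained networks look in the newest picture that a camera, given by its name, has taken for a name from the list of things; names that differ only in an ending like _2 or _b are one class to them, and where a whole thing is asked for, a point or a joint stands for the part that bears it (a point fixed in the world has none). Each returns a list of dicts, best first, with "p" (0 to 1); they miss things now and then, are a little off and sometimes report something else, mostly with a low value. They report only what shows in the picture. A call takes as long as a camera call.
- cut_out(camera, thing): "pixels" (384x512 bool, what is visible of it).
- place_of(camera, thing): "at" ([x, y, z] in m, in world coordinates, good to about 4 mm: a listed point, or the origin of a listed thing).
The state is a dict: "time": time; "joint_pos": joint angles; "joint_vel": joint speeds; "joint_efforts": joint torques, N m; "tool_pos": TCP position; "tool_rot": TCP orientation; "contact_force": force on the tool from outside, world axes, zero at the start; "ft_torque": the same for the moment, N m; "gripper_width": opening from 0.0 (shut) to 1.0 (fully open); "grasp_force": force on a finger pad.
Only numpy, scipy, OpenCV 4.12 (cv2) and the standard library are available. Lean on these libraries where they do the work, as an engineer would, in place of code of your own. Each camera call takes 0.05 s, during which the arm holds its last target. There are 200 camera calls.

## Working session

There is one attempt and no reset: what is moved stays moved. The work goes in short steps, Python scripts to look and compute and a tool call to move; the robot and the scene stay as the last step left them, time stands still between calls to the robot, and variables do not carry over. Pictures are saved under pics/ and viewed, at most 13 in all, crops included, and the job is handed in when it is done.

Besides the shell and the picture viewer there is one more tool, called after "Request:" by a JSON object that holds its "api" and its "payload". jog_arm: Moves the arm, as the interface text tells. Shift numbers are shares of 50 cm and turn numbers shares of 1.5 rad, none past 1 either way. Its arguments: {"type":"object","properties":{"motion":{"type":"string"}},"required":["motion"]}

```bash
ls; mkdir -p pics; python3 - <<'E'
from plant import *
import cv2,numpy as np
s=state();print({k:np.round(v,3).tolist() for k,v in s.items()})
ims=[]
for c in("side","top"):
    f=grab_frame(c);cv2.imwrite(f"pics/{c}0.png",f["color"][:,:,::-1]);print(c,np.round(f["world_from_camera"],3).tolist(),f["intrinsics"].tolist())
    for t in("tag_grip","tag_eye","peg_mid","lift_pad","jack_grip","saddle_top","handle_pivot","handle_paddle","tag","peg_stand","mixer_base","saddle","jar","pen","tube_rack","bottle","tray_bin"):
        print(c,t,[(round(float(d["p"]),2),np.round(d["at"],3).tolist()) for d in place_of(c,t)[:2]])
E
```

```text
pics
{'time': 0.0, 'joint_pos': [1.141, 0.053, 1.614, 0.0, 1.476, -0.119], 'joint_vel': [-0.0, -0.0, 0.0, -0.002, 0.002, -0.001], 'joint_efforts': [-0.0, -39.368, -37.017, -0.0, 0.007, 0.0], 'tool_pos': [0.191, 0.594, 0.23], 'tool_rot': [-0.0, 0.155, 0.988, -0.001], 'contact_force': [0.092, 0.388, -0.352], 'ft_torque': [-0.003, -0.025, 0.026], 'grasp_force': 0.0, 'gripper_width': 1.0}
side [[0.993, 0.078, -0.089, 0.468], [-0.117, 0.721, -0.683, -0.814], [0.011, 0.688, 0.725, 0.934], [0.0, 0.0, 0.0, 1.0]] [[383.21858247908864, 0.0, 251.21956986710734], [0.0, 383.21858247908864, 188.36131657271613], [0.0, 0.0, 1.0]]
side tag_grip [(0.62, [0.409, -0.326, 0.139]), (0.47, [0.773, 0.035, -0.001])]
side tag_eye [(0.58, [0.418, -0.33, 0.094])]
side peg_mid [(0.61, [0.574, -0.368, 0.164]), (0.57, [0.631, -0.19, 0.13])]
side lift_pad [(0.86, [0.59, 0.124, 0.076])]
side jack_grip [(0.7, [0.581, -0.086, 0.082]), (0.58, [0.603, -0.362, -0.0])]
side saddle_top [(0.41, [0.54, -0.008, 0.059])]
side handle_pivot [(0.86, [0.593, -0.106, 0.063])]
side handle_paddle [(0.8, [0.632, -0.189, 0.13]), (0.61,
[... 966 characters left out ...]
op []
top handle_pivot [(0.88, [0.588, -0.104, 0.063]), (0.38, [0.385, -0.013, -0.002])]
top handle_paddle [(0.77, [0.631, -0.188, 0.138])]
top tag [(0.6, [0.416, -0.329, 0.011]), (0.58, [0.588, -0.103, 0.063])]
top peg_stand [(0.91, [0.598, -0.359, 0.002]), (0.54, [0.631, -0.191, 0.131])]
top mixer_base [(0.79, [0.588, 0.119, -0.002])]
top saddle [(0.67, [0.54, -0.011, -0.002])]
top jar [(0.49, [0.387, -0.012, -0.001]), (0.44, [0.752, -0.282, -0.0])]
top pen [(0.74, [0.386, -0.013, -0.003]), (0.43, [0.727, -0.094, -0.001])]
top tube_rack [(0.59, [0.752, -0.283, -0.001])]
top bottle [(0.81, [0.774, 0.03, -0.002]), (0.72, [0.581, -0.085, 0.083])]
top tray_bin [(0.96, [0.526, -0.573, -0.001])]
```

View pics/side0.png

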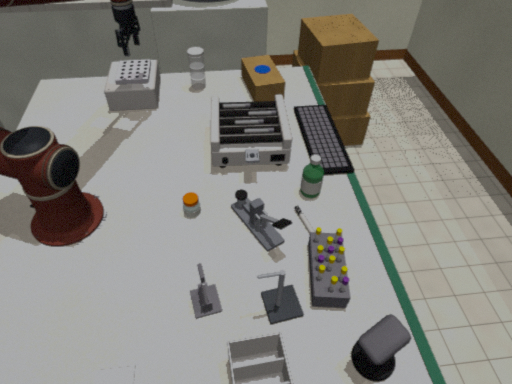

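View pics/top0.png

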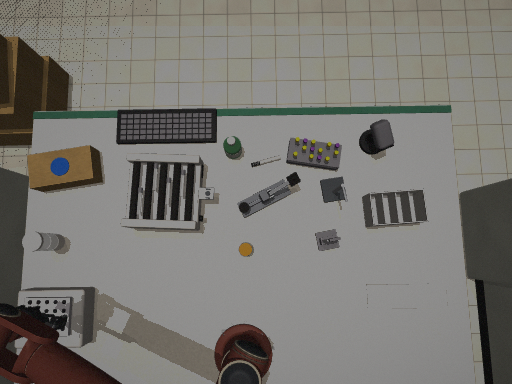

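The side view shows the tag in its slot stand at about (205,290), peg stand at (280,295), jack at (258,222) with its saddle towards the mixer, and the mixer lug at (252,155). In the top view the lug is at (207,193), the jack at (268,195), the peg stand at (335,190) and the tag at (328,240). Next I'll get the yaws from depth.

```bash
cat > h.py <<'E'
from plant import *
import numpy as np, cv2
from scipy.spatial.transform import Rotation as R
def cloud(c):
    f=grab_frame(c);z=f["range_z"].astype(float);K=f["intrinsics"]
    v,u=np.mgrid[:384,:512]
    P=np.stack([(u-K[0,2])/K[0,0]*z,-(v-K[1,2])/K[1,1]*z,-z],-1)
    if c=="wrist":
        d=np.stack([(u-K[0,2])/K[0,0],(v-K[1,2])/K[1,1]],-1);r=np.hypot(d[...,0],d[...,1])+1e-9
        t=np.tan(np.minimum(r,1.5))/r
        P=np.stack([d[...,0]*t*z,-d[...,1]*t*z,-z],-1)
    T=f["world_from_camera"];W=P@T[:3,:3].T+T[:3,3];W[z<=0]=np.nan
    return f,W
def box(W,c,h,z0,z1):
    m=(abs(W[...,0]-c[0])<h)&(abs(W[...,1]-c[1])<h)&(W[...,2]>z0)&(W[...,2]<z1)
    return W[m]
def pca(p):
    q=p[:,:2]-p[:,:2].mean(0);w,V=np.linalg.eigh(q.T@q/len(q));a=np.degrees(np.arctan2(V[1,1],V[0,1]))
    return len(p),p.mean(0).round(4).tolist(),"yaw",round(a,1),"sd mm",np.sqrt(w).round(4)*1e3
def yawpose(yaw):  # tool down, tool y along world direction yaw (rad)
    y=np.array([np.cos(yaw),np.sin(yaw),0]);z=np.array([0,0,-1.]);return R.from_matrix(np.stack([np.cross(y,z),y,z],1))
def plan(pos0,rot0,pos,rot):
    d=rot0.inv().apply(np.array(pos)-pos0)/0.5;w=(rot0.inv()*rot).as_rotvec()/1.5
    return d.round(4).tolist(),w.round(4).tolist()
def now():
    s=state();q=s["tool_rot"];return np.array(s["tool_pos"]),R.from_quat([q[1],q[2],q[3],q[0]]),s
E
python3 - <<'E'
from h import *
for c in("side","top"):
    f,W=cloud(c)
    b=box(W,(.412,-.327),.045,.10,.17);print(c,"tag",*pca(b),b[:,2].max())
    b=box(W,(.575,-.366),.05,.15,.18);print("peg",*pca(b))
    b=box(W,(.575,-.366),.06,.02,.14);print("post",*pca(b))
    b=box(W,(.59,-.10),.13,.004,.03);print("jackfoot",*pca(b))
    b=box(W,(.58,-.084),.03,.092,.11);print("jackblock top",*pca(b))
    b=box(W,(.632,-.19),.04,.1,.15);print("paddle",*pca(b))
    b=box(W,(.59,.115),.03,.085,.105);print("lug",*pca(b))
    m=(abs(W[...,0]-.59)<.15)&(W[...,2]>.1)&(W[...,2]<.15)&(W[...,1]>.1)&(W[...,1]<.5)
    p=W[m];r=cv2.minAreaRect((p[:,:2]*1000).astype(np.float32));print("mixer",r)
    cv2.imwrite(f"pics/{c}z.png",cv2.resize(f["color"][150:330,180:350,::-1] if c=="side" else f["color"][140:260,190:360,::-1],None,fx=4.0,fy=4.0 if c=="top" else 3.3,interpolation=cv2.INTER_CUBIC))
    for t in("tag_grip","tag_eye","peg_mid","saddle_top","lift_pad"): print(t,[(round(float(d["p"]),2),np.round(d["at"],3).tolist()) for d in place_of(c,t)[:1]])
E
```

```text
side tag 112 [0.4172, -0.3367, 0.1432] yaw 100.1 sd mm [ 2.8 13.4] 0.15593938862150458
peg 125 [0.5811, -0.365, 0.1654] yaw -172.6 sd mm [ 2.7 20.1]
post 136 [0.6009, -0.3654, 0.0819] yaw 164.7 sd mm [1.8 4. ]
jackfoot 1000 [0.5924, -0.1081, 0.0139] yaw 126.8 sd mm [36.1 64.9]
jackblock top 104 [0.5798, -0.0889, 0.0986] yaw -159.3 sd mm [ 8.3 10.7]
paddle 173 [0.6298, -0.1912, 0.1292] yaw 119.1 sd mm [11.3 17.6]
lug 148 [0.5903, 0.1171, 0.0951] yaw 101.1 sd mm [12.6 14. ]
mixer ((599.5611572265625, 266.68115234375), (313.1811218261719, 269.4390869140625), 86.99291229248047)
tag_grip [(0.71, [0.588, 0.122, -0.004])]
tag_eye [(0.74, [0.418, -0.328, 0.094])]
peg_mid [(0.72, [0.573, -0.367, 0.166])]
saddle_top [(0.67, [0.538, -0.008, 0.06])]
lift_pad [(0.94, [0.589, 0.121, 0.076])]
top tag 46 [0.4121, -0.3233, 0.1478] yaw 101.2 sd mm [ 2.9 13.9] 0.1588290719273182
peg 51 [0.5777, -0.3632, 0.1668] yaw -171.3 sd mm [ 3.2 19.3]
post 32 [0.5968, -0.3553, 0.0773] yaw 64.7 sd mm [3.2 8.7]
jackfoot 963 [0.5859, -0.0973, 0.0114] yaw 131.3 sd mm [57.3 69.6]
jackblock top 75 [0.576, -0.0863, 0.0989] yaw -153.1 sd mm [ 8.3 10.2]
paddle 159 [0.6269, -0.1863, 0.1273] yaw 115.6 sd mm [10.5 16.8]
lug 148 [0.5865, 0.1219, 0.0964] yaw 70.1 sd mm [12.9 13.3]
mixer ((594.8367919921875, 259.831298828125), (317.7502746582031, 270.6498107910156), 86.84362030029297)
tag_grip [(0.56, [0.414, -0.329, 0.142])]
tag_eye [(0.49, [0.417, -0.329, 0.094])]
peg_mid [(0.85, [0.578, -0.362, 0.167])]
saddle_top [(0.65, [0.538, -0.011, 0.057])]
lift_pad [(0.8, [0.588, 0.124, 0.076])]
```

View pics/sidez.png

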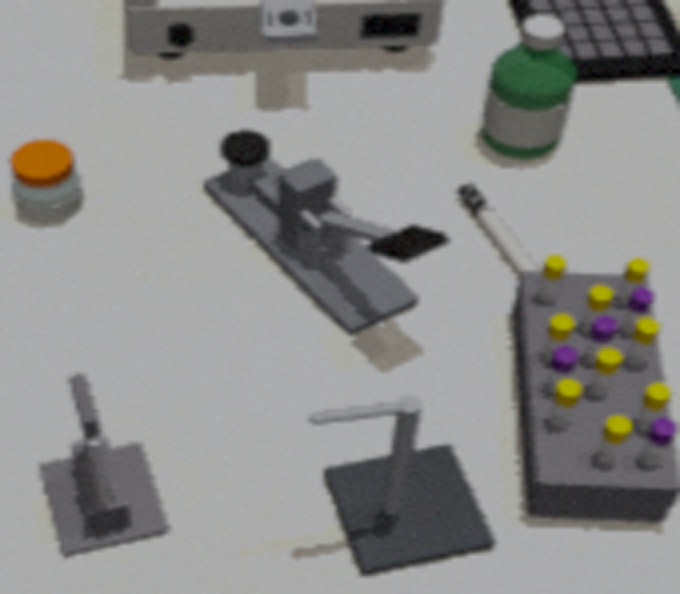

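The crop shows the tag plate edge-on in its slot at (90,440), the peg pointing left from its post at (410,405) to its tip at (315,418), and the jack's saddle, block and paddle at (245,150), (305,185) and (410,240). The lug is at (288,15). The tag and peg run nearly parallel, at yaw about 10° and 8°.

```bash
python3 - <<'E'
from h import *
p,r,s=now()
d=np.radians
for q,y in [((.41,.39,.29),50),((.48,.10,.30),25),((.45,-.19,.28),10.5),((.414,-.328,.24),10.5)]:
    t=yawpose(d(y));print(plan(p,r,q,t));p,r=np.array(q),t
E
```

```text
([-0.5422, -0.2565, -0.1174], [-0.0, -0.0, 0.2582])
([-0.4801, -0.3543, -0.02], [0.0, 0.0, 0.2909])
([-0.5003, -0.2995, 0.04], [0.0, 0.0, 0.1687])
([-0.2583, -0.1211, 0.08], [0.0, 0.0, 0.0])
```

Request:
{"api": "jog_arm", "payload": {"motion": "100 -0.542 -0.256 -0.117 0 0 0.258;100 -0.542 -0.256 -0.117 0 0 0.258;100 -0.542 -0.256 -0.117 0 0 0.258;100 -0.542 -0.256 -0.117 0 0 0.258;100 -0.542 -0.256 -0.117 0 0 0.258"}}

```text
time: 3.02
tool_pos: [0.4114, 0.3887, 0.2906]
tool_rot: [0.0, 0.342, 0.94, 0.0]
contact_force: [1.0, 1.7, -1.3]
gripper_width: 0.999
grasp_force: 0.0
```

Request:
{"api": "jog_arm", "payload": {"motion": "100 -0.48 -0.354 -0.02 0 0 0.291;100 -0.48 -0.354 -0.02 0 0 0.291;100 -0.48 -0.354 -0.02 0 0 0.291;100 -0.48 -0.354 -0.02 0 0 0.291;100 -0.48 -0.354 -0.02 0 0 0.291"}}

```text
time: 3.65
tool_pos: [0.4804, 0.0982, 0.3002]
tool_rot: [0.0, 0.538, 0.843, 0.0]
contact_force: [0.4, 1.1, -0.5]
gripper_width: 1.001
grasp_force: 0.0
```

Request:
{"api": "jog_arm", "payload": {"motion": "100 -0.5 -0.3 0.04 0 0 0.169;100 -0.5 -0.3 0.04 0 0 0.169;100 -0.5 -0.3 0.04 0 0 0.169;100 -0.5 -0.3 0.04 0 0 0.169;100 -0.5 -0.3 0.04 0 0 0.169"}}

```text
time: 4.28
tool_pos: [0.4492, -0.1919, 0.2798]
tool_rot: [0.0, 0.64, 0.768, -0.0]
contact_force: [0.9, 0.4, -0.1]
gripper_width: 0.996
grasp_force: 0.0
```

Request:
{"api": "jog_arm", "payload": {"motion": "100 -0.258 -0.121 0.08 0 0 0;100 -0.258 -0.121 0.08 0 0 0;100 -0.258 -0.121 0.08 0 0 0;100 -0.258 -0.121 0.08 0 0 0;100 -0.258 -0.121 0.08 0 0 0"}}

```text
time: 4.9
tool_pos: [0.4145, -0.3266, 0.2404]
tool_rot: [0.0, 0.639, 0.769, 0.0]
contact_force: [0.2, 0.2, 0.1]
gripper_width: 1.002
grasp_force: 0.0
```

```bash
python3 - <<'E'
from h import *
f,W=cloud("wrist");print(f["intrinsics"].tolist(),np.round(f["world_from_camera"],3).tolist())
cv2.imwrite("pics/wrist1.png",f["color"][:,:,::-1])
print("depth range",np.nanmin(W[...,2]),np.nanmax(W[...,2]))
b=box(W,(.414,-.328),.04,.115,.17);print("tag",*pca(b)) if len(b)>5 else 0
b=box(W,(.414,-.328),.04,.148,.17);print("tagtop",*pca(b)) if len(b)>5 else 0
b=box(W,(.565,-.366),.05,.155,.18);print("peg",*pca(b)) if len(b)>5 else 0
for t in("tag_grip","tag_eye","peg_mid"): print(t,[(round(float(d["p"]),2),np.round(d["at"],4).tolist()) for d in place_of("wrist",t)[:2]])
E
```

```text
[[297.3186396354542, 0.0, 254.03259932409335], [0.0, 297.3186396354542, 190.16840811840046], [0.0, 0.0, 1.0]] [[0.983, -0.174, -0.055, 0.4], [0.182, 0.938, 0.295, -0.252], [0.0, -0.3, 0.954, 0.384], [0.0, 0.0, 0.0, 1.0]]
depth range -0.7570604727414179 0.3519379237444456
tag 688 [0.413, -0.3238, 0.151] yaw 99.8 sd mm [ 2.8 13. ]
tagtop 579 [0.4136, -0.3269, 0.1544] yaw 99.7 sd mm [ 2.9 11.7]
peg 543 [0.5753, -0.3631, 0.1674] yaw -171.4 sd mm [ 2.7 20.4]
tag_grip [(0.72, [0.4129, -0.3282, 0.1401])]
tag_eye []
peg_mid [(0.61, [0.5727, -0.3649, 0.1651]), (0.45, [0.528, -0.571, -0.0005])]
```

View pics/wrist1.png

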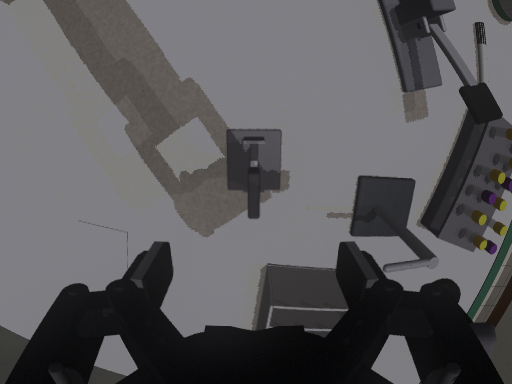

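The wrist view shows the grip bar at (253,195), midway between the open fingers, and the peg at (410,265) with its tip to the left. Now I'll descend and grip.

Request:
{"api": "jog_arm", "payload": {"motion": "100 -0.002 -0.003 0.1 0 0 0.008;100 -0.002 -0.003 0.18 0 0 0.008;100 -0.002 -0.003 0.23 0 0 0.008;100 -0.002 -0.003 0.23 0 0 0.008;0 -0.002 -0.003 0.23 0 0 0.008"}}

```text
time: 5.72
tool_pos: [0.4135, -0.329, 0.1264]
tool_rot: [0.001, 0.644, 0.765, -0.0]
contact_force: [0.0, -0.2, -0.6]
gripper_width: 0.818
grasp_force: 0.0
```

Request:
{"api": "jog_arm", "payload": {"motion": "0 0 0 0 0 0 0;0 0 0 0 0 0 0;0 0 0 0 0 0 0;0 0 0 0 0 0 0;0 0 0 0 0 0 0"}}

```text
time: 6.35
tool_pos: [0.413, -0.329, 0.1255]
tool_rot: [0.001, 0.644, 0.765, -0.0]
contact_force: [0.8, -0.1, 4.0]
gripper_width: 0.106
grasp_force: 59.2
```

Request:
{"api": "jog_arm", "payload": {"motion": "0 0 0 -0.05 0 0 0;0 0 0 -0.1 0 0 0;0 0 0 -0.15 0 0 0;0 0 0 -0.15 0 0 0;0 0 0 -0.15 0 0 0"}}

```text
time: 6.98
tool_pos: [0.4121, -0.3281, 0.1982]
tool_rot: [-0.001, 0.644, 0.765, 0.0]
contact_force: [0.8, -0.9, -2.0]
gripper_width: 0.107
grasp_force: 58.9
```

Request:
{"api": "jog_arm", "payload": {"motion": "0 -0.04 0.05 0 0 0 0.005;0 -0.08 0.1 0 0 0 0.01;0 -0.124 0.149 0 0 0 0.015;0 -0.124 0.149 0 0 0 0.015;0 -0.124 0.149 0 0 0 0.015"}}

```text
time: 7.6
tool_pos: [0.4956, -0.3762, 0.1979]
tool_rot: [-0.002, 0.653, 0.758, 0.0]
contact_force: [-0.6, 0.8, -0.8]
gripper_width: 0.102
grasp_force: 58.9
```

```bash
python3 - <<'E'
from h import *
p,r,s=now();print(p.round(4),r.as_matrix().round(3).tolist(),s["grasp_force"])
for c in("wrist","side","top"):
    f,W=cloud(c)
    b=box(W,(.575,-.366),.05,.155,.18);b=b[b[:,0]>.535];print(c,"peg",*pca(b)) if len(b)>5 else 0
    if c=="side": cv2.imwrite("pics/side2.png",cv2.resize(f["color"][230:330,160:330,::-1],None,fx=4,fy=4,interpolation=cv2.INTER_CUBIC))
    for t in("tag_eye","peg_mid","tag_grip","tag"): print(t,[(round(float(d["p"]),2),np.round(d["at"],4).tolist()) for d in place_of(c,t)[:2]])
E
```

```text
[ 0.4956 -0.3762  0.1979] [[-0.148, 0.989, -0.003], [0.989, 0.148, 0.002], [0.003, -0.002, -1.0]] 58.891650438308716
wrist peg 1160 [0.5751, -0.3635, 0.1679] yaw -171.5 sd mm [ 2.8 20.1]
tag_eye []
peg_mid [(0.92, [0.5735, -0.3639, 0.1634])]
tag_grip [(0.77, [0.4954, -0.3731, 0.2109])]
tag [(0.84, [0.4979, -0.376, 0.0781])]
side peg 120 [0.5802, -0.3651, 0.1662] yaw -172.6 sd mm [ 2.9 20.1]
tag_eye [(0.69, [0.4958, -0.3753, 0.1702])]
peg_mid [(0.92, [0.574, -0.3665, 0.1636]), (0.49, [0.7236, -0.0943, -0.0011])]
tag_grip [(0.74, [0.4918, -0.3725, 0.2153])]
tag [(0.69, [0.4976, -0.3768, 0.0791])]
top peg 49 [0.577, -0.3638, 0.1664] yaw -172.2 sd mm [ 3.1 19.2]
tag_eye [(0.47, [0.5966, -0.36, 0.0005])]
peg_mid [(0.78, [0.5746, -0.3651, 0.1687])]
tag_grip [(0.6, [0.6293, -0.1888, 0.1333])]
tag [(0.44, [0.5406, -0.0098, -0.0049])]
```

View pics/side2.png

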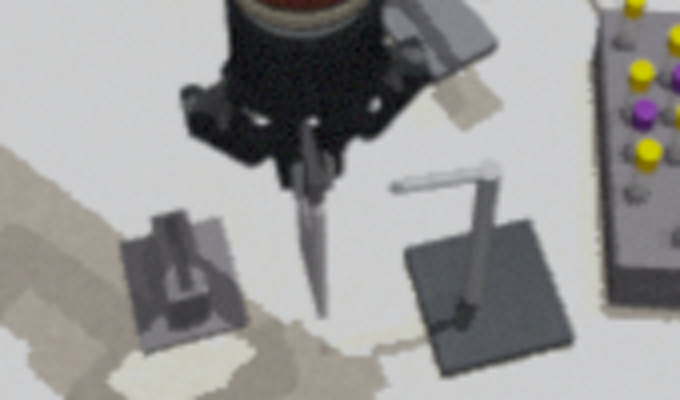

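The side crop shows the tag hanging upright from the gripper at (312,250), edge-on and in line with the peg, whose tip is at (395,187). The lateral offset is about 0 and the eye needs about 3 mm more height, so I'll raise it and slide on.

Request:
{"api": "jog_arm", "payload": {"motion": "0 0 0 -0.006 0 0 0;0 0 0.04 -0.006 0 0 0;0 0 0.08 -0.006 0 0 0;0 0 0.12 -0.006 0 0 0;0 0 0.16 -0.006 0 0 0"}}

```text
time: 8.98
tool_pos: [0.5775, -0.3646, 0.2025]
tool_rot: [-0.0, 0.652, 0.758, 0.0]
contact_force: [0.0, -0.7, -0.7]
gripper_width: 0.105
grasp_force: 58.9
```

```bash
python3 - <<'E'
from h import *
p,r,s=now();print(p.round(4),s["contact_force"],s["ft_torque"])
ims=[]
for c in("wrist","side"):
    f=grab_frame(c)
    ims.append(cv2.resize(f["color"][100:300,180:480,::-1] if c=="wrist" else f["color"][240:320,220:340,::-1],(600,300 if c=="side" else 300),interpolation=cv2.INTER_CUBIC))
    for t in("tag_eye","peg_mid","tag_grip","tag"): print(c,t,[(round(float(d["p"]),2),np.round(d["at"],4).tolist()) for d in place_of(c,t)[:1]])
cv2.imwrite("pics/hang.png",np.vstack(ims))
E
```

```text
[ 0.5775 -0.3646  0.2025] [ 0.01683377 -0.7417008  -0.72962219] [-0.07991941  0.01822727  0.02147778]
wrist tag_eye []
wrist peg_mid [(0.73, [0.5729, -0.3654, 0.1644])]
wrist tag_grip [(0.6, [0.577, -0.3634, 0.2172])]
wrist tag [(0.85, [0.5812, -0.363, 0.08])]
side tag_eye [(0.77, [0.5786, -0.3673, 0.1686])]
side peg_mid [(0.82, [0.5738, -0.3692, 0.1627])]
side tag_grip [(0.77, [0.5701, -0.3629, 0.2194])]
side tag [(0.75, [0.5758, -0.3636, 0.084])]
```

View pics/hang.png

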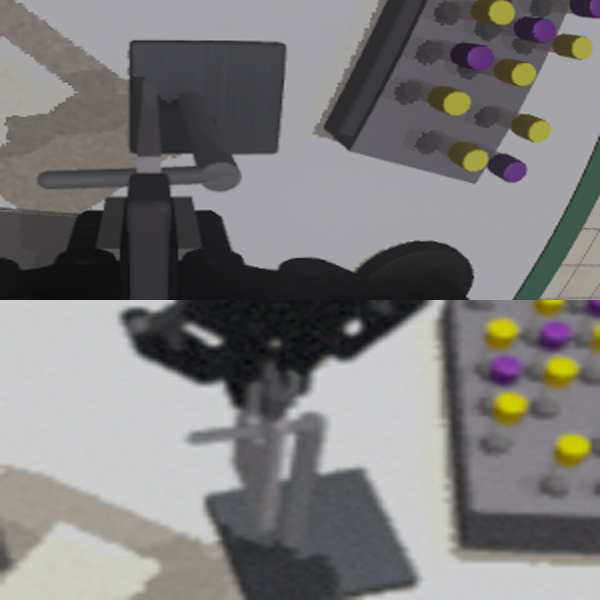

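The peg passes through the eye: in the wrist crop it shows on both sides of the plate at (150,178), and there is no contact force. Now I'll lower the tag onto the peg.

Request:
{"api": "jog_arm", "payload": {"motion": "0 0 0 0.008 0 0 0;0 0 0 0.014 0 0 0;0 0 0 0.018 0 0 0;0 0 0 0.021 0 0 0;0 0 0 0.023 0 0 0"}}

```text
time: 10.1
tool_pos: [0.5757, -0.3652, 0.1912]
tool_rot: [-0.0, 0.653, 0.758, 0.0]
contact_force: [0.4, 0.2, -1.9]
gripper_width: 0.105
grasp_force: 59.0
```

Request:
{"api": "jog_arm", "payload": {"motion": "0 0 0 0.001 0 0 0;0 0 0 0.002 0 0 0;0 0 0 0.003 0 0 0;0 0 0 0.003 0 0 0;0 0 0 0.003 0 0 0"}}

```text
time: 10.72
tool_pos: [0.5757, -0.3652, 0.1899]
tool_rot: [0.0, 0.653, 0.758, 0.0]
contact_force: [-0.1, 0.1, -1.0]
gripper_width: 0.106
grasp_force: 59.0
```

Request:
{"api": "jog_arm", "payload": {"motion": "0 0 0 0.002 0 0 0;0 0 0 0.003 0 0 0;0 0 0 0.004 0 0 0;0 0 0 0.005 0 0 0;0 0 0 0.005 0 0 0"}}

```text
time: 11.35
tool_pos: [0.5758, -0.3653, 0.188]
tool_rot: [0.0, 0.653, 0.758, -0.0]
contact_force: [-1.5, 0.2, 2.6]
gripper_width: 0.109
grasp_force: 59.6
```

Request:
{"api": "jog_arm", "payload": {"motion": "50 0 0 0 0 0 0;50 0 0 0 0 0 0;50 0 0 0 0 0 0;50 0 0 -0.08 0 0 0;50 0 0 -0.18 0 0 0"}}

```text
time: 11.98
tool_pos: [0.5749, -0.3646, 0.2759]
tool_rot: [-0.002, 0.653, 0.758, -0.0]
contact_force: [0.6, -0.5, 0.3]
gripper_width: 0.499
grasp_force: 0.0
```

```bash
python3 - <<'E'
from h import *
p,r,s=now();print(p.round(4),s["contact_force"])
for c in("wrist","side"):
    f,W=cloud(c)
    if c=="wrist": cv2.imwrite("pics/hung.png",f["color"][:,:,::-1])
    for t in("tag_eye","tag_grip","tag"): print(c,t,[(round(float(d["p"]),2),np.round(d["at"],4).tolist()) for d in place_of(c,t)[:1]])
b=[]
for c in("top","side"):
    f,W=cloud(c)
    for t in("jack_grip","saddle_top","handle_pivot","handle_paddle","lift_pad","mixer_base"): print(c,t,[(round(float(d["p"]),2),np.round(d["at"],4).tolist()) for d in place_of(c,t)[:1]])
    b=box(W,(.59,-.10),.13,.010,.020)
    ax=np.array([-.453,.891]);q=(b[:,:2]-[.581,-.084])@np.array([ax,[-ax[1],ax[0]]]).T
    b=b[(abs(q[:,1])<.045)&(abs(q[:,0])<.12)]
    print("foot rect",cv2.minAreaRect((b[:,:2]*1000).astype(np.float32)))
    # mixer wall face: near y edge per x
    m=(abs(W[...,0]-.59)<.12)&(W[...,2]>.05)&(W[...,2]<.12)&(W[...,1]>.1)&(W[...,1]<.18)
    w=W[m];g=[]
    for x in np.arange(.48,.70,.01):
        if abs(x-.59)<.03: continue
        k=w[abs(w[:,0]-x)<.005]
        if len(k)>4:g.append((x,np.percentile(k[:,1],30)))
    g=np.array(g);k=np.polyfit(g[:,0],g[:,1],1);print("wall yaw",np.degrees(np.arctan(k[0])),"y at .59",np.polyval(k,.59),np.std(g[:,1]-np.polyval(k,g[:,0])))
E
```

```text
[ 0.5749 -0.3646  0.2759] [ 0.56664369 -0.48781906  0.31942705]
wrist tag_eye [(0.55, [0.5757, -0.365, 0.1569])]
wrist tag_grip [(0.73, [0.5757, -0.3666, 0.2024])]
wrist tag [(0.72, [0.5741, -0.3673, 0.0668])]
side tag_eye [(0.62, [0.5754, -0.3654, 0.1555])]
side tag_grip [(0.77, [0.5752, -0.364, 0.2055])]
side tag [(0.67, [0.5661, -0.3598, 0.0699])]
top jack_grip [(0.85, [0.5815, -0.0838, 0.0798])]
top saddle_top [(0.2, [0.5851, -0.1035, 0.0631])]
top handle_pivot [(0.8, [0.5877, -0.102, 0.0633])]
top handle_paddle [(0.78, [0.6313, -0.1887, 0.1323])]
top lift_pad [(0.9, [0.5882, 0.1205, 0.0791])]
top mixer_base [(0.68, [0.7517, -0.279, 0.0016])]
foot rect ((577.5303344726562, -87.43296813964844), (63.74888610839844, 205.9813232421875), 26.594602584838867)
wall yaw -1.9875893466519248 y at .59 0.15679470629057582 0.0017897579436081284
side jack_grip [(0.74, [0.5775, -0.0873, 0.0838])]
side saddle_top [(0.4, [0.5387, -0.0087, 0.0607])]
side handle_pivot [(0.61, [0.5919, -0.1074, 0.0621])]
side handle_paddle [(0.38, [0.5804, -0.0907, 0.081])]
side lift_pad []
side mixer_base []
foot rect ((579.5186157226562, -87.61756896972656), (64.40306091308594, 209.2481231689453), 26.881895065307617)Traceback (most recent call last):
  File "<stdin>", line 22, in <module>
IndexError: too many indices for array: array is 1-dimensional, but 2 were indexed
```

View pics/hung.png

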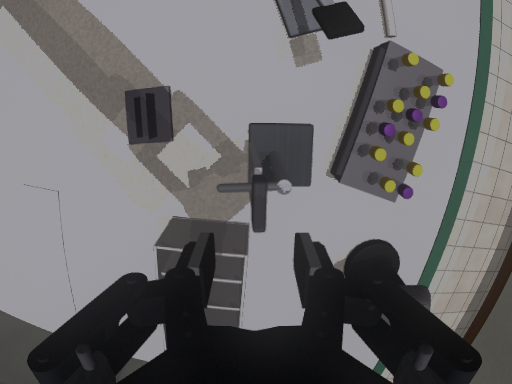

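The tag hangs on the peg: in the wrist picture the peg runs through it at (260,188), the fingers are clear of it, and its old slot stand at (148,115) is empty. Next I'll look from above at the lug and jack.

Request:
{"api": "jog_arm", "payload": {"motion": "100 0.522 0.089 -0.028 0 0 0.1;100 0.522 0.089 -0.028 0 0 0.1;100 0.522 0.089 -0.028 0 0 0.1;100 0.522 0.089 -0.028 0 0 0.1;100 0.522 0.089 -0.028 0 0 0.1"}}

```text
time: 13.7
tool_pos: [0.5812, -0.0973, 0.2921]
tool_rot: [0.0, 0.706, 0.708, 0.0]
contact_force: [0.5, -0.6, -0.6]
gripper_width: 1.001
grasp_force: 0.0
```

Request:
{"api": "jog_arm", "payload": {"motion": "100 0.26 0.01 0.02 0 0 0;100 0.26 0.01 0.02 0 0 0;100 0.26 0.01 0.02 0 0 0;100 0.26 0.01 0.02 0 0 0;100 0.26 0.01 0.02 0 0 0"}}

```text
time: 14.32
tool_pos: [0.5865, 0.0279, 0.2814]
tool_rot: [0.0, 0.708, 0.706, -0.0]
contact_force: [0.0, -0.7, 0.2]
gripper_width: 1.0
grasp_force: 0.0
```

```bash
python3 - <<'E'
from h import *
p,r,s=now();print(p.round(4),r.as_quat().round(3))
f,W=cloud("wrist");cv2.imwrite("pics/wrist3.png",f["color"][:,:,::-1])
for t in("jack_grip","saddle_top","handle_paddle","handle_pivot","lift_pad","mixer_base","tag_grip"): print(t,[(round(float(d["p"]),2),np.round(d["at"],4).tolist()) for d in place_of("wrist",t)[:1]])
mr=lambda b:[np.round(x,1) for x in cv2.minAreaRect((b[:,:2]*1000).astype(np.float32))]
b=box(W,(.589,.118),.03,.085,.11);b=b[b[:,1]<.145];print("lug",len(b),mr(b),b[:,2].max())
b=box(W,(.579,-.0855),.024,.093,.108);print("block",len(b),mr(b),np.median(b[:,2]))
b=box(W,(.54,-.01),.026,.05,.07);print("saddle",len(b),mr(b),np.median(b[:,2]))
b=box(W,(.63,-.19),.035,.115,.15);print("paddle",len(b),b.mean(0))
m=(abs(W[...,0]-.59)<.12)&(W[...,2]>.1)&(W[...,2]<.14)&(W[...,1]>.13)&(W[...,1]<.18)
w=W[m];g=np.array([(x,np.percentile(w[abs(w[:,0]-x)<.005][:,1],3)) for x in np.arange(.48,.70,.01) if (abs(w[:,0]-x)<.005).sum()>4])
k=np.polyfit(g[:,0],g[:,1],1);print("wall yaw",np.degrees(np.arctan(k[0])),"y",np.polyval(k,.59),np.std(g[:,1]-np.polyval(k,g[:,0])))
E
```

```text
[0.5865 0.0279 0.2814] [ 0.708  0.706 -0.     0.   ]
jack_grip [(0.96, [0.5805, -0.0863, 0.0828])]
saddle_top [(0.96, [0.5406, -0.0082, 0.0596])]
handle_paddle [(0.58, [0.6316, -0.1877, 0.1329])]
handle_pivot [(0.76, [0.5907, -0.104, 0.0639])]
lift_pad [(0.63, [0.5878, 0.121, 0.0728])]
mixer_base [(0.84, [0.593, 0.1202, 0.0007])]
tag_grip []
lug 1628 [array([588.6, 122.5]), array([45.5, 44.2]), np.float64(87.8)] 0.1028636457492389
block 583 [array([577.7, -85.9]), array([36.6, 27.8]), np.float64(27.0)] 0.10048119302327096
saddle 742 [array([539.7, -10.7]), array([39.4, 39.2]), np.float64(77.5)] 0.060805825823363885
paddle 306 [ 0.62688462 -0.17569024  0.12172553]
wall yaw -1.4895054472788745 y 0.17140800040697987 0.005314071052722042
```

View pics/wrist3.png

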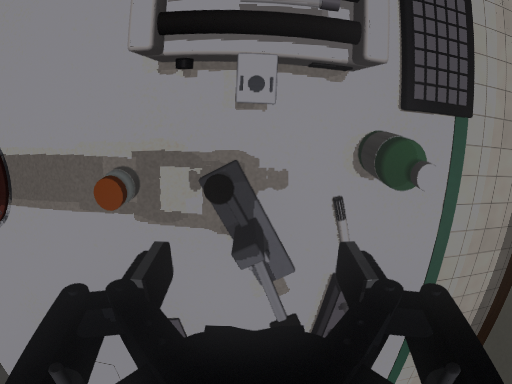

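The wrist picture shows the lug with its marked disc at (257,84), the saddle at (219,188), the block at (248,240), and the handle leading to the paddle at about (290,330). The pen lies at (342,220), clear of the jack. I'll go over the carry block with yaw 27°.

Request:
{"api": "jog_arm", "payload": {"motion": "100 -0.228 -0.018 0.22 0 0 -0.314;100 -0.228 -0.018 0.22 0 0 -0.314;100 -0.228 -0.018 0.22 0 0 -0.314;100 -0.228 -0.018 0.22 0 0 -0.314;100 -0.228 -0.018 0.22 0 0 -0.314"}}

```text
time: 15.35
tool_pos: [0.5778, -0.0841, 0.1725]
tool_rot: [0.001, 0.524, 0.852, 0.0]
contact_force: [0.1, -0.1, 0.6]
gripper_width: 1.0
grasp_force: 0.0
```

```bash
python3 - <<'E'
from h import *
p,r,s=now();print(p.round(4),r.as_quat().round(3))
f,W=cloud("wrist")
mr=lambda b:[np.round(x,1) for x in cv2.minAreaRect((b[:,:2]*1000).astype(np.float32))]
b=box(W,(.579,-.0855),.024,.093,.108);print("block",len(b),mr(b),np.median(b[:,2]))
b=box(W,(.54,-.01),.026,.05,.07);print("saddle",len(b),mr(b),np.median(b[:,2]))
print(plan(p,r,(.5778,-.0859,.068),yawpose(np.radians(27))))
E
```

```text
[ 0.5778 -0.0841  0.1725] [0.524 0.852 0.    0.001]
block 1597 [array([577.4, -86.1]), array([35.3, 27.8]), np.float64(26.9)] 0.10057228747930824
saddle 1665 [array([539.6, -10.4]), array([39. , 38.7]), np.float64(12.0)] 0.060655739206042225
([-0.0029, -0.002, 0.2091], [0.001, 0.0005, -0.0017])
```

Request:
{"api": "jog_arm", "payload": {"motion": "100 -0.004 -0.003 0.08 0 0 0;100 -0.004 -0.003 0.15 0 0 0;100 -0.004 -0.003 0.19 0 0 0;100 -0.004 -0.003 0.209 0 0 0;100 -0.004 -0.003 0.209 0 0 0"}}

```text
time: 16.02
tool_pos: [0.5772, -0.0868, 0.0673]
tool_rot: [0.0, 0.523, 0.852, 0.0]
contact_force: [0.3, -0.1, 0.6]
gripper_width: 1.0
grasp_force: 0.0
```

Request:
{"api": "jog_arm", "payload": {"motion": "0 0 0 0 0 0 0;0 0 0 0 0 0 0;0 0 0 0 0 0 0;0 0 0 0 0 0 0;0 0 0 0 0 0 0"}}

```text
time: 16.65
tool_pos: [0.5779, -0.087, 0.068]
tool_rot: [0.001, 0.523, 0.852, 0.001]
contact_force: [3.2, 1.9, 3.9]
gripper_width: 0.412
grasp_force: 62.4
```

Request:
{"api": "jog_arm", "payload": {"motion": "0 0 0 -0.014 0 0 0;0 0.01 0.01 -0.014 0 0 0.08;0 0.03 0.03 -0.014 0 0 0.16;0 0.045 0.045 -0.014 0 0 0.24;0 0.057 0.051 -0.014 0 0 0.312"}}

```text
time: 17.27
tool_pos: [0.5837, -0.0493, 0.0708]
tool_rot: [-0.003, 0.708, 0.707, -0.002]
contact_force: [-0.2, -0.5, -7.2]
gripper_width: 0.416
grasp_force: 61.3
```

```bash
python3 - <<'E'
from h import *
p,r,s=now();print(p.round(4),r.as_quat().round(3),s["grasp_force"],s["contact_force"])
f,W=cloud("wrist")
mr=lambda b:[np.round(x,1) for x in cv2.minAreaRect((b[:,:2]*1000).astype(np.float32))]
b=box(W,(.588,.035),.030,.054,.078);print("saddle",len(b),mr(b),np.median(b[:,2]))
b=box(W,(.589,.118),.03,.085,.11);b=b[b[:,1]<.14];print("lug",len(b),mr(b))
c=box(W,(.5885,.122),.010,.097,.11);print("raised disc",len(c),c.mean(0))
for c in ("wrist","side"):
  if c!="wrist": f,W=cloud(c)
  for t in("saddle_top","lift_pad"): print(t,[(round(float(d["p"]),2),np.round(d["at"],4).tolist()) for d in place_of(c,t)[:1]])
E
```

```text
[ 0.5837 -0.0493  0.0708] [ 0.708  0.707 -0.002 -0.003] 61.29225969314575 [-0.20619811 -0.5469934  -7.16656559]
saddle 4692 [array([583.8,  35.8]), array([38.9, 39.3]), np.float64(78.2)] 0.06387210573973703
lug 0 [array([0., 0.]), array([0., 0.]), np.float64(0.0)]
raised disc 0 [nan nan nan]
saddle_top []
lift_pad []
saddle_top []
lift_pad [(0.8, [0.5878, 0.1243, 0.0749])]<stdin>:7: RuntimeWarning: Mean of empty slice.
  ret = um.true_divide(
```

Request:
{"api": "jog_arm", "payload": {"motion": "0 0.03 0.002 0 0 0 0;0 0.06 0.004 0 0 0 0;0 0.09 0.004 0 0 0 0;0 0.1 0.004 0 0 0 0;0 0.1 0.004 0 0 0 0"}}

```text
time: 18.2
tool_pos: [0.5884, 0.0006, 0.0738]
tool_rot: [0.0, 0.706, 0.708, -0.0]
contact_force: [-0.2, 0.3, -7.9]
gripper_width: 0.414
grasp_force: 61.2
```

Request:
{"api": "jog_arm", "payload": {"motion": "0 0.02 0 0.003 0 0 0;0 0.045 0 0.003 0 0 0;0 0.065 0 0.003 0 0 0;0 0.073 0 0.003 0 0 0;0 0.073 0 0.003 0 0 0"}}

```text
time: 18.82
tool_pos: [0.5884, 0.0368, 0.0724]
tool_rot: [0.0, 0.706, 0.708, -0.0]
contact_force: [-1.2, -0.6, -7.7]
gripper_width: 0.409
grasp_force: 61.3
```

```bash
python3 - <<'E'
from h import *
p,r,s=now();print(p.round(4),r.as_matrix().round(3).tolist(),s["contact_force"])
mr=lambda b:[np.round(x,1) for x in cv2.minAreaRect((b[:,:2]*1000).astype(np.float32))]
for c in("wrist","side","top"):
    f,W=cloud(c)
    if c=="side": cv2.imwrite("pics/under.png",cv2.resize(f["color"][130:230,200:330,::-1],None,fx=5,fy=5,interpolation=cv2.INTER_CUBIC))
    b=box(W,(.588,.118),.030,.054,.075);print(c,"saddle",len(b),mr(b) if len(b)>9 else 0)
    b=box(W,(.589,.118),.03,.088,.11);b=b[b[:,1]<.14]
    if len(b)>9:print("lug",len(b),mr(b))
    for t in("saddle_top","lift_pad","jack_grip","mixer_base","saddle"): print(t,[(round(float(d["p"]),2),np.round(d["at"],4).tolist()) for d in place_of(c,t)[:1]])
E
```

```text
[0.5884 0.0368 0.0724] [[-0.002, 1.0, 0.0], [1.0, 0.002, -0.0], [-0.0, 0.0, -1.0]] [-1.18476838 -0.5756849  -7.66116409]
wrist saddle 0 0
lug 10743 [array([588.6, 120.1]), array([41.6, 44.6]), np.float64(87.4)]
saddle_top []
lift_pad [(0.88, [0.5888, 0.1206, 0.0733])]
jack_grip [(0.69, [0.587, 0.0379, 0.0868])]
mixer_base [(0.91, [0.5918, 0.1217, -0.0002])]
saddle []
side saddle 20 [array([598. , 108.4]), array([20.3, 10. ]), np.float64(36.4)]
saddle_top []
lift_pad [(0.73, [0.5875, 0.1251, 0.0771])]
jack_grip [(0.96, [0.5903, 0.0313, 0.0842])]
mixer_base []
saddle [(0.59, [0.5929, 0.1222, 0.0018])]
top saddle 0 0
lug 14 [array([589.7, 115.6]), array([55., 15.]), np.float64(41.5)]
saddle_top []
lift_pad [(0.8, [0.5907, 0.1245, 0.0751])]
jack_grip [(0.72, [0.5911, 0.0395, 0.0878])]
mixer_base [(0.85, [0.5891, 0.1166, -0.0033])]
saddle [(0.6, [0.7516, -0.283, 0.0005])]
```

View pics/under.png

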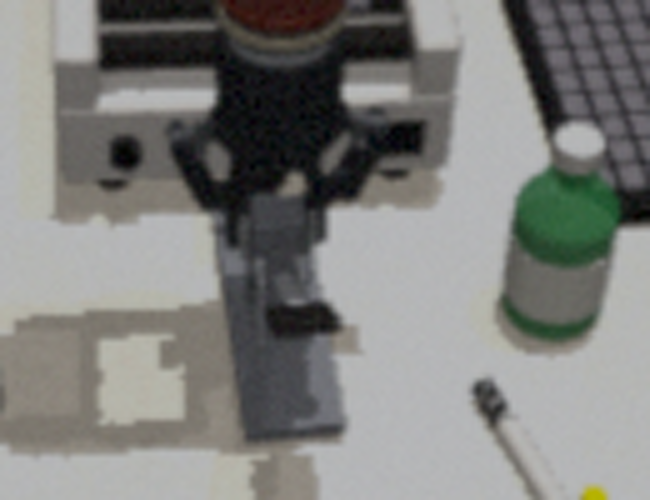

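The side crop shows the jack under the gripper, with its foot pointing at the mixer, the paddle at (303,318), and the saddle hidden below the lug. By measurement the saddle is at (.5885,.1219) and the pad at (.5886,.1215), so I'll set the jack down.

Request:
{"api": "jog_arm", "payload": {"motion": "0 0 0 0.003 0 0 0;0 0 0 0.005 0 0 0;0 0 0 0.007 0 0 0;0 0 0 0.009 0 0 0;0 0 0 0.01 0 0 0"}}

```text
time: 20.35
tool_pos: [0.5885, 0.0366, 0.0679]
tool_rot: [-0.0, 0.707, 0.708, -0.0]
contact_force: [-2.0, 0.0, -1.7]
gripper_width: 0.412
grasp_force: 62.0
```

Request:
{"api": "jog_arm", "payload": {"motion": "100 0 0 0 0 0 0;100 0 0 0 0 0 0;100 0 0 0 0 0 0;100 0 0 -0.06 0 0 0;100 0 0 -0.18 0 0 0"}}

```text
time: 20.98
tool_pos: [0.5862, 0.0366, 0.1551]
tool_rot: [-0.002, 0.707, 0.708, -0.002]
contact_force: [0.7, 0.2, 0.3]
gripper_width: 0.998
grasp_force: 0.0
```

Request:
{"api": "jog_arm", "payload": {"motion": "100 0 0 -0.08 0 0 0;0 -0.1 0 -0.11 0 0 0;0 -0.232 0 -0.11 0 0 0;0 -0.232 0 -0.11 0 0 0;0 -0.232 0 -0.11 0 0 0"}}

```text
time: 21.6
tool_pos: [0.5886, -0.0795, 0.2123]
tool_rot: [-0.0, 0.707, 0.707, 0.0]
contact_force: [0.3, -0.1, 0.1]
gripper_width: 0.139
grasp_force: 0.0
```

```bash
python3 - <<'E'
from h import *
p,r,s=now();print(p.round(4),s["gripper_width"],s["contact_force"])
mr=lambda b:[np.round(x,1) for x in cv2.minAreaRect((b[:,:2]*1000).astype(np.float32))]
for c in("wrist","side"):
    f,W=cloud(c)
    if c=="wrist":cv2.imwrite("pics/wrist4.png",f["color"][:,:,::-1])
    b=box(W,(.5885,.037),.024,.093,.108);print(c,"block",len(b),mr(b) if len(b)>9 else 0)
    b=box(W,(.5885,.035),.13,.008,.02);b=b[(abs(b[:,0]-.5885)<.045)&(b[:,1]<.16)];print("foot",mr(b))
    b=box(W,(.5885,-.08),.035,.105,.155);print("paddle",len(b),b.mean(0))
    for t in("saddle_top","lift_pad","jack_grip","handle_paddle","handle_pivot"): print(t,[(round(float(d["p"]),2),np.round(d["at"],4).tolist()) for d in place_of(c,t)[:1]])
E
```

```text
[ 0.5886 -0.0795  0.2123] 0.13921555401237148 [ 0.33469891 -0.11810174  0.0919258 ]
wrist block 1351 [array([588.8,  36.5]), array([28.4, 35.8]), np.float64(89.7)]
foot [array([589. ,  24.6]), array([183.6,  64.4]), np.float64(89.9)]
paddle 2930 [ 0.58869645 -0.07736844  0.13018688]
saddle_top []
lift_pad []
jack_grip [(0.78, [0.5902, 0.0376, 0.0828])]
handle_paddle [(0.91, [0.5896, -0.0768, 0.1313])]
handle_pivot [(0.94, [0.5896, 0.0155, 0.0608])]
side block 67 [array([587.6,  32.3]), array([28.8, 34.3]), np.float64(28.5)]
foot [array([591.4,  34. ]), array([207.6,  64.4]), np.float64(90.0)]
paddle 96 [ 0.58984429 -0.08630052  0.13361502]
saddle_top [(0.74, [0.5936, 0.0159, 0.0635])]
lift_pad [(0.63, [0.5871, 0.1214, 0.0742])]
jack_grip [(0.62, [0.5902, 0.0378, 0.0813])]
handle_paddle [(0.48, [0.5914, -0.0782, 0.1317])]
handle_pivot [(0.88, [0.5907, 0.014, 0.0649])]
```

View pics/wrist4.png

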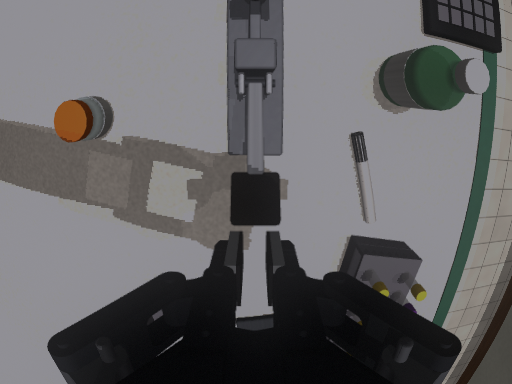

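The wrist picture shows the jack aligned with the mixer, with its block at (255,52) and the paddle at (255,198) centred ahead of the closing fingers. The pen and bottle are clear. Now the trial stroke.

Request:
{"api": "jog_arm", "payload": {"motion": "0 0 0 0.06 0 0 0;0 0 0 0.11 0 0 0;0 0 0 0.125 0 0 0;0 0 0 0.125 0 0 0;0 0 0 0.125 0 0 0"}}

```text
time: 22.82
tool_pos: [0.5894, -0.0797, 0.1513]
tool_rot: [0.001, 0.707, 0.708, 0.001]
contact_force: [-0.5, 0.5, 0.4]
gripper_width: -0.004
grasp_force: 0.0
```

Request:
{"api": "jog_arm", "payload": {"motion": "0 -0.006 0 0.044 0 0 0;0 -0.023 0 0.074 0 0 0;0 -0.035 0 0.104 0 0 0;0 -0.042 0 0.134 0 0 0;0 -0.046 0 0.16 0 0 0"}}

```text
time: 23.45
tool_pos: [0.5899, -0.1024, 0.0712]
tool_rot: [0.0, 0.707, 0.707, 0.001]
contact_force: [0.3, 6.8, 7.6]
gripper_width: 0.0
grasp_force: 4.1
```

Request:
{"api": "jog_arm", "payload": {"motion": "0 0.001 0 0.004 0 0 0;0 0.002 0 0.008 0 0 0;0 0.003 0 0.01 0 0 0;0 0.003 0 0.011 0 0 0;0 0.003 0 0.012 0 0 0"}}

```text
time: 24.08
tool_pos: [0.5899, -0.1025, 0.0667]
tool_rot: [0.001, 0.707, 0.708, -0.0]
contact_force: [-3.9, -0.5, 12.2]
gripper_width: -0.001
grasp_force: 6.4
```

```bash
python3 - <<'E'
from h import *
p,r,s=now();print(p.round(4),s["contact_force"])
mr=lambda b:[np.round(x,1) for x in cv2.minAreaRect((b[:,:2]*1000).astype(np.float32))]
for c in("wrist","side"):
    f,W=cloud(c)
    b=box(W,(.5885,.037),.03,.093,.108);print(c,"block",len(b),mr(b) if len(b)>9 else 0)
    b=box(W,(.5885,.035),.13,.008,.02);b=b[(abs(b[:,0]-.5885)<.045)&(b[:,1]<.16)];print("foot",mr(b))
    b=box(W,(.589,.118),.03,.088,.14);b=b[b[:,1]<.135];print("lug z",np.median(b[:,2]) if len(b) else 0)
    for t in("lift_pad","jack_grip","handle_paddle"): print(t,[(round(float(d["p"]),2),np.round(d["at"],4).tolist()) for d in place_of(c,t)[:1]])
E
```

```text
[ 0.5899 -0.1025  0.0667] [-3.94115029 -0.52221641 12.19225343]
wrist block 0 0
foot [array([588.9, -12.2]), array([ 64.7, 110.8]), np.float64(0.0)]
lug z 0
lift_pad []
jack_grip []
handle_paddle [(0.96, [0.5898, -0.0994, 0.0653])]
side block 0 0
foot [array([587.1,  35.5]), array([ 63.8, 206.5]), np.float64(2.7)]
lug z 0
lift_pad [(0.58, [0.3804, -0.0156, 0.0009])]
jack_grip [(0.68, [0.5732, -0.3621, 0.2033])]
handle_paddle [(0.43, [0.5897, -0.0995, 0.0649])]
```

Request:
{"api": "jog_arm", "payload": {"motion": "0 0 0 0.002 0 0 0;0 0 0 0.003 0 0 0;0 0 0 0.004 0 0 0;0 0 0 0.004 0 0 0;0 0 0 0.004 0 0 0"}}

```text
time: 25.1
tool_pos: [0.59, -0.1025, 0.0662]
tool_rot: [0.001, 0.707, 0.708, -0.0]
contact_force: [-8.0, 0.5, 19.1]
gripper_width: -0.003
grasp_force: 9.5
```

Request:
{"api": "jog_arm", "payload": {"motion": "0 0.001 0 -0.03 0 0 0;0 0.006 0 -0.06 0 0 0;0 0.014 0 -0.09 0 0 0;0 0.028 0 -0.125 0 0 0;0 0.043 0 -0.17 0 0 0"}}

```text
time: 25.72
tool_pos: [0.5877, -0.0794, 0.1466]
tool_rot: [-0.001, 0.707, 0.708, -0.001]
contact_force: [-0.6, -0.2, -0.0]
gripper_width: -0.001
grasp_force: 0.0
```

Request:
{"api": "jog_arm", "payload": {"motion": "0 0 0 -0.04 0 0 0;0 0 0 -0.1 0 0 0;0 0 0 -0.13 0 0 0;0 0 0 -0.13 0 0 0;0 0 0 -0.13 0 0 0"}}

```text
time: 26.35
tool_pos: [0.5879, -0.0795, 0.2103]
tool_rot: [-0.001, 0.707, 0.708, -0.001]
contact_force: [0.8, -0.4, -0.2]
gripper_width: 0.002
grasp_force: 0.0
```

```bash
python3 - <<'E'
from h import *
p,r,s=now();print(p.round(4),s["contact_force"])
mr=lambda b:[np.round(x,1) for x in cv2.minAreaRect((b[:,:2]*1000).astype(np.float32))]
for c in("wrist","side"):
    f,W=cloud(c)
    b=box(W,(.5885,.037),.03,.093,.108);print(c,"block",len(b),mr(b) if len(b)>9 else 0)
    b=box(W,(.5885,.035),.13,.008,.02);b=b[(abs(b[:,0]-.5885)<.045)&(b[:,1]<.16)];print("foot",mr(b))
    b=box(W,(.5885,-.08),.035,.105,.155);print("paddle",len(b),b.mean(0))
    for t in("lift_pad","jack_grip","handle_paddle","handle_pivot","tag_eye"): print(t,[(round(float(d["p"]),2),np.round(d["at"],4).tolist()) for d in place_of(c,t)[:1]])
E
```

```text
[ 0.5879 -0.0795  0.2103] [ 0.7519254  -0.43719366 -0.22961825]
wrist block 1350 [array([588.9,  36.2]), array([36.3, 27.4]), np.float64(0.1)]
foot [array([588.5,  23.7]), array([ 64.8, 184.1]), np.float64(0.1)]
paddle 2961 [ 0.58873819 -0.07724102  0.13011383]
lift_pad []
jack_grip [(0.69, [0.5892, 0.0377, 0.0818])]
handle_paddle [(0.56, [0.5913, -0.0756, 0.133])]
handle_pivot [(0.86, [0.5907, 0.0111, 0.0642])]
tag_eye []
side block 63 [array([590.7,  36.3]), array([30.3, 34.4]), np.float64(88.9)]
foot [array([591. ,  34.2]), array([207.8,  64.1]), np.float64(89.8)]
paddle 99 [ 0.58973255 -0.08598208  0.13344535]
lift_pad [(0.93, [0.588, 0.1207, 0.0731])]
jack_grip [(0.76, [0.5914, 0.037, 0.0782])]
handle_paddle [(0.56, [0.5906, -0.0768, 0.1309])]
handle_pivot [(0.57, [0.5929, 0.0128, 0.0659])]
tag_eye [(0.78, [0.5771, -0.3642, 0.1585])]
```

Request:
{"api": "jog_arm", "payload": {"motion": "0 0 0 0.06 0 0 0;0 0 0 0.11 0 0 0;0 0 0 0.124 0 0 0;0 0 0 0.124 0 0 0;0 0 0 0.124 0 0 0"}}

```text
time: 27.58
tool_pos: [0.5895, -0.0797, 0.1514]
tool_rot: [0.001, 0.707, 0.708, 0.001]
contact_force: [-0.3, -0.1, -0.4]
gripper_width: 0.002
grasp_force: 0.0
```

Request:
{"api": "jog_arm", "payload": {"motion": "0 -0.006 0 0.044 0 0 0;0 -0.023 0 0.074 0 0 0;0 -0.035 0 0.104 0 0 0;0 -0.042 0 0.134 0 0 0;0 -0.046 0 0.16 0 0 0"}}

```text
time: 28.2
tool_pos: [0.5899, -0.1023, 0.0712]
tool_rot: [0.0, 0.707, 0.707, 0.001]
contact_force: [0.2, 6.2, 7.5]
gripper_width: -0.002
grasp_force: 4.1
```

Request:
{"api": "jog_arm", "payload": {"motion": "0 0.001 0 0.004 0 0 0;0 0.002 0 0.008 0 0 0;0 0.003 0 0.011 0 0 0;0 0.003 0 0.013 0 0 0;0 0.003 0 0.015 0 0 0"}}

```text
time: 28.82
tool_pos: [0.59, -0.1025, 0.0662]
tool_rot: [0.001, 0.707, 0.708, -0.0]
contact_force: [-7.1, 0.6, 19.1]
gripper_width: -0.002
grasp_force: 9.5
```

Request:
{"api": "jog_arm", "payload": {"motion": "0 0 0 0 0 0 0;0 0 0 0 0 0 0;0 0 0 0 0 0 0;0 0 0 0 0 0 0;0 0 0 0 0 0 0"}}

```text
time: 29.45
tool_pos: [0.59, -0.1025, 0.0664]
tool_rot: [0.001, 0.707, 0.708, -0.0]
contact_force: [-7.1, 0.5, 16.4]
gripper_width: -0.001
grasp_force: 8.6
```

```bash
python3 - <<'E'
from h import *
p,r,s=now();print(p.round(4),s["contact_force"])
f,W=cloud("side");cv2.imwrite("pics/end.png",f["color"][:,:,::-1])
f,W=cloud("top")
m=(abs(W[...,0]-.59)<.15)&(W[...,2]>.1)&(W[...,2]<.2)&(W[...,1]>.12)&(W[...,1]<.5);w=W[m]
print("mixer top z near/far",np.percentile(w[w[:,1]<.2][:,2],90),np.percentile(w[w[:,1]>.38][:,2],90))
for c in("side","top"):
  for t in("lift_pad","handle_paddle","tag_eye","saddle_top"): print(c,t,[(round(float(d["p"]),2),np.round(d["at"],4).tolist()) for d in place_of(c,t)[:1]])
E
```

```text
[ 0.59   -0.1025  0.0664] [-7.13830916  0.53390963 16.43999726]
mixer top z near/far 0.15163667204562115 0.13777537905338927
side lift_pad []
side handle_paddle [(0.47, [0.589, -0.0996, 0.066])]
side tag_eye [(0.78, [0.5776, -0.3612, 0.1577])]
side saddle_top []
top lift_pad [(0.88, [0.5899, 0.1265, 0.1002])]
top handle_paddle [(0.46, [0.591, -0.1002, 0.07])]
top tag_eye [(0.48, [0.5743, -0.3655, 0.1563])]
top saddle_top []
```

View pics/end.png

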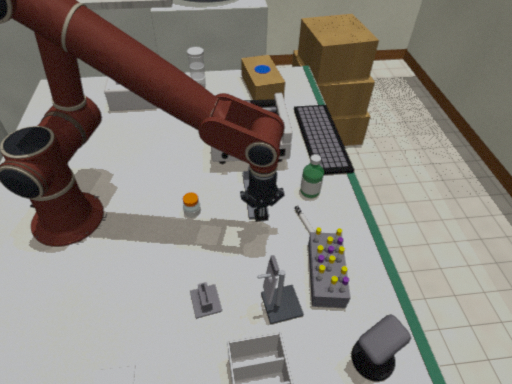

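The final side picture shows the gripper holding the paddle down at (258,212), the tag hanging on the peg at (272,275), and the bystanders where they were. The top camera puts the pad at about z 0.10 m, so the mixer is raised. I'm handing in.

```bash
python3 -c "
from plant import *
print(job_done())"
```

```text
the job is handed in; nothing more can be done
None
```

The job is handed in: the tag hangs released on the peg, the jack sits centred under the lift pad, and after one full trial stroke the arm is holding the handle fully down (about 16 N) with the mixer raised.

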